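# Feed a slide box past the spring gate

## Robot

A 6-joint arm with a two-finger parallel gripper is mounted at the origin on a cart in front of the work surface, level with it; the furniture and walls round the work are solid. World frame = base frame: x ahead of the robot, y to its left, z up, the work surface at z = 0. Lengths are in m, angles in degrees, forces in N, time in s.
With the tool pointing down it reaches from about 0.25 to 0.775 m from the base axis. Payload 4 kg.
Tool frame: the origin (TCP) lies at the very end of the fingers, on their centre line; the grasp point (between the pads) lies 19 mm behind it; z points along the fingers, y is the line along which they close (so a half turn about z gives the same grasp; the last joint's range is limited). The gripper opens to 85 mm and grips with 20 to 120 N. Pads are 22 mm wide; open, the fingers measure 114 mm over their backs; the gripper's body (76 mm by 85 mm) begins 54 mm behind the grasp point. The pads swing forward as they close: fully open they stand 13 mm farther back than shut.
Start: joints at [62.733, 4.996, 78.535, -0, 96.463, -5.907], TCP at [0.2, 0.512, 0.231] pointing down, gripper open.
Joint ranges: [-177.83, 177.83], [-43.37, 116.18], [15.69, 146.23], [-61.86, 241.86], [9.47, 152.12], [-147.06, 147.06]. Speed limits (degrees/s): [159.86, 159.86, 180, 180, 180, 180].

## Interface

Orientations are given as a 3x3 rotation matrix whose columns are the frame's x, y, z axes.
In Python, from bench import * gives the robot as it stands.
- The arm moves only by the tool arm_command, never from a script. Its argument "commands" is a list of rows, each a list of 2 entries, a list of its own where there are three numbers: the shift along the tool's x, y, z in cm, then the turn, a rotation vector about the tool's x, y, z in rad. A call has 1 to 20 rows; each row is the pose to reach, as a shift and turn from the pose commanded when the call began, along the tool's axes at that moment; what a row does not reach only later rows make up. A row lasts 1/8 s, in which the tool goes at most 62.5 mm and 10.7 degrees, less where a joint would pass 70% of its speed; a pose out of reach is approached as far as the arm can. A call with a gripper value outside its range is refused whole. "fingers" is the closure, from 0 (fully open) to 1 (shut), set as the call begins (left out, the last holds). The fingers move at their own pace and stop on an object; "grip_force" is the grip in N (left out, the last holds). Time passes only in rows, so rows that repeat a pose let the fingers close. It gives the time, the measured TCP pose, the force, the opening and the grip force at its end, in the units of the state.
- get_state(): the state, without advancing time (a new reading comes with each control period).
- read_camera(name): name is "scene" or "side" or "wrist"; returns the picture (384x512x3 uint8, blue, green, red); there is no depth.
- camera_info(name): a dict with "K" (3x3 intrinsics, pixels), "pose" (4x4, takes a point from camera to world coordinates); the wrist camera has in their place "tool_from_camera" (4x4, takes a point from camera to tool coordinates, whose origin is the TCP and whose axes are the flange's). Camera axes: x right, y up, looking along -z (the intrinsics and any distortion apply to the point x, -y, -z); pixel columns grow to the right and rows downward; lengths in m; the calibration is good to about 2 mm. A picture is of the moment at which its call begins: read the wrist's pose just before it. camera_info takes no time and is no camera call.
- close_job(): hands the job in; it is judged then, once.
The state is a dict: "time_s": time; "joint_positions": joint angles; "joint_velocities": joint speeds; "joint_efforts": joint torques, N m; "tcp_pos": TCP position; "eef_rot": TCP orientation; "contact_force": force on the tool from outside, world axes, zero at the start; "moment": the same for the moment, N m; "gripper_width": finger opening in m; "grip_force": force on a finger pad.
Only numpy, scipy, OpenCV 4.12 (cv2) and the standard library are available. Lean on these libraries where they do the work, as an engineer would, in place of code of your own. Each camera call takes 0.05 s, during which the arm holds its last target. There are 200 camera calls.

## Task

Feed the slide box through the chute: press the treadle down with one fingertip so that the spring gate lifts and hold it there, while the other finger pushes the box past under the gate until it is fully home against the end stop. Then come away so that the gate closes behind the box. Only push the box, never lift it; do not let the gate and the box touch, and leave the bottle and vials alone.

Things in the scene. Friction and masses are not known exactly. Their poses are not given: they have to be found in the camera images.
- feed_chute: Fixed aluminium feed chute. Origin: on the table, on the chute's centre line, under the gate; z up. The box travels along its -y; the treadle is on its -x side, towards the robot. Floor 3 mm thick. Inner wall faces at x = -28 and +28 mm; walls 5 mm thick, tops 15 mm above the table on the treadle side, 27 mm on the far side.
- chute_entry (a point): Middle of the chute's open +y end, on its floor, at chute y = +170 mm.
- hinge_pin (a point): On the gate's hinge pin, at the gate: chute x = -52, y = 0, 20 mm above the table. The pin runs along chute y, held by bracket blocks 28 mm high at y = -45 and +166 mm.
- gate_flap (a joint): Opening of the gate (rad): 0 closed, stop at 0.85; a spring (0.1 N m closed, 0.18 open) shuts it. Blade and treadle are one rigid piece on the hinge pin: pressing the treadle down raises the blade. From 0.52 up the box clears below the blade, at 0.65 with 5 mm to spare.
- treadle_mid (a point): Point on the treadle's upper face, in mid length, 36 mm out from the pin. The treadle is a ribbed plate 12 to 62 mm out from the pin, chute y = +160 to -36 mm; press it anywhere along that. Closed it slopes up away from the chute, this point 35 mm above the table, 86 mm from the centre line; at 0.65 rad it is level, upper face 12 mm above the table, point 88 mm out. Takes 3 to 5 N here.
- gate_blade (a point): Middle of the lower edge of the gate's steel blade, 5 mm thick along the travel. Closed: at chute x = -24 to -4 mm, 7 to 24 mm above the table, blocking the box. At 0.65 rad it reaches in to x = -6 mm, so a finger that keeps to chute x > 0 behind the box can pass it.
- stop_face (a point): Middle of the end stop's rubber face, at chute y = -80 mm, 12 mm above the table; the stop is 25 mm high.
- slide_box: Flat closed box of glass slides, clear with a label, 50 (x) x 66 (y) x 18 (z) mm, about 90 g. Origin: centre of its underside. It lies on the chute floor (top 21 mm above the table), length along chute y, 3 mm play each side, leading end 22 to 57 mm short of the gate. Home it touches the stop: origin at chute y = -47 mm, trailing end 14 mm past the gate.
- eyepieces (a point): Between the black eyepieces of the big fixed microscope, 0.41 m above the table. The microscope stands at the back from y = -0.45 to -0.1 m and the eyepieces overhang towards the robot: swing the arm past it drawn in towards the base (x below 0.3 m there).
- vial_a: Bystander: small screw-cap vial, 17 mm diameter, 45 mm high, standing behind the chute. Origin: centre of its underside.
- vial_b: Bystander: second such vial, 17 mm diameter, 45 mm high.
- amber_bottle: Bystander: amber bottle with black cap, 33 mm diameter, 81 mm high. Origin: centre of its underside.
Not all that is in view belongs to the job. Leave any black look-alike of the slide_box alone.

How it is judged:
By the outcome, as a careful person would: the job done as asked, in the order asked, and still so for the second after the job is handed in, with the robot touching nothing.
It also fails if it takes over 48 s, if anything falls off the work surface, if the arm or the gripper's body presses on something with over 40 N, if the wrist force passes 120 N, or if a joint passes its speed limit or range.

## Working session

There is one attempt and no reset: what is moved stays moved. The work goes in short steps, Python scripts to look and compute and a tool call to move; the robot and the scene stay as the last step left them, time stands still between calls to the robot, and variables do not carry over. Pictures are saved under pics/ and viewed, at most 10 in all, crops included, and the job is handed in when it is done.

Besides the shell and the picture viewer there is one more tool, called after "Request:" as a command line: name --argument value ..., lists and objects as JSON in quotes. arm_command: Moves the arm, as the interface text tells. Its arguments: {"type":"object","properties":{"commands":{"type":"array"},"fingers":{"type":"number"},"grip_force":{"type":"number"}},"required":["commands"]}

```bash
mkdir -p pics; ls; python3 - <<'E'
from bench import *
import cv2,numpy as np
np.set_printoptions(precision=4,suppress=True)
s=get_state();print(s)
for n in ["scene","side"]:
    i=camera_info(n);print(n,i)
    cv2.imwrite(f"pics/{n}0.png",read_camera(n))
print(camera_info("wrist"))
E
```

```text
pics
{'time_s': 0.0, 'joint_positions': array([62.7323,  5.042 , 78.6271,  0.0008, 96.4651, -5.909 ]), 'joint_velocities': array([-0.0268,  0.0067,  0.0236,  0.0166, -0.1157,  0.0782]), 'joint_efforts': array([ -0.0006, -35.1862, -31.3274,  -0.0003,   0.0107,  -0.    ]), 'tcp_pos': array([0.2001, 0.5118, 0.2301]), 'eef_rot': array([[-0.9313,  0.3642, -0.0011],
       [ 0.3642,  0.9313, -0.0021],
       [ 0.0003, -0.0023, -1.    ]]), 'contact_force': array([ 0.3566,  0.5917, -0.1514]), 'moment': array([-0.0212,  0.0112, -0.0026]), 'grip_force': 0.0, 'gripper_width': 0.08520841795396615}
scene {'K': array([[401.0324,   0.    , 251.9779],
       [  0.    , 401.0324, 197.1661],
       [  0.    ,   0.    ,   1.    ]]), 'pose': array([[ 0.8617,  0.3389, -0.3777,  0.1496],
       [-0.5071,  0.6029, -0.616 , -0.6155],
       [ 0.019 ,  0.7223,  0.6913,  1.0377],
       [ 0.    ,  0.    ,  0.    ,  1.    ]])}
side {'K': array([[435.165 ,   0.    , 255.704 ],
       [  0.    , 435.165 , 190.9394],
       [  0.    ,   0.    ,   1.    ]]), 'pose': array([[-0.876 ,  0.2792, -0.3933, -0.0185],
       [-0.4818, -0.4698,  0.7397,  1.138 ],
       [ 0.0217,  0.8375,  0.5461,  1.0283],
       [ 0.    ,  0.    ,  0.    ,  1.    ]])}
{'K': array([[290.0849,   0.    , 246.228 ],
       [  0.    , 290.0849, 193.5307],
       [  0.    ,   0.    ,   1.    ]]), 'tool_from_camera': array([[ 0.001 ,  0.9662,  0.2578,  0.0656],
       [ 1.    , -0.0011,  0.0003,  0.0001],
       [ 0.0006,  0.2578, -0.9662, -0.1435],
       [ 0.    ,  0.    ,  0.    ,  1.    ]])}
```

View pics/scene0.png

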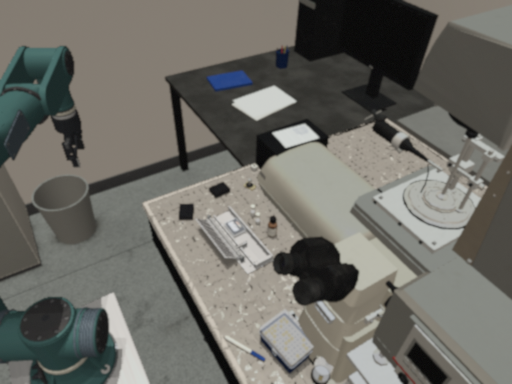

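View pics/side0.png

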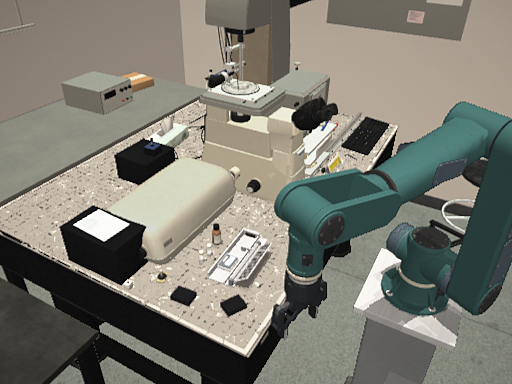

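The scene view shows the chute near (237,238) with its treadle plate at (215,240), the amber bottle at (272,228) and two black look-alikes at (187,212) and (220,190). In the side view the chute is at (240,257), the bottle at (217,234), and the black boxes at (183,296) and (233,304). Next I'll take enlarged crops of both.

```bash
python3 - <<'E'
import cv2,numpy as np
a=cv2.imread("pics/scene0.png")[195:285,180:300];b=cv2.imread("pics/side0.png")[210:300,180:300]
f=lambda a:cv2.resize(a,None,fx=6.6,fy=6.6,interpolation=cv2.INTER_CUBIC)
cv2.imwrite("pics/c1.png",f(a));cv2.imwrite("pics/c2.png",f(b))
E
```

```text
(no output)
```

View pics/c1.png

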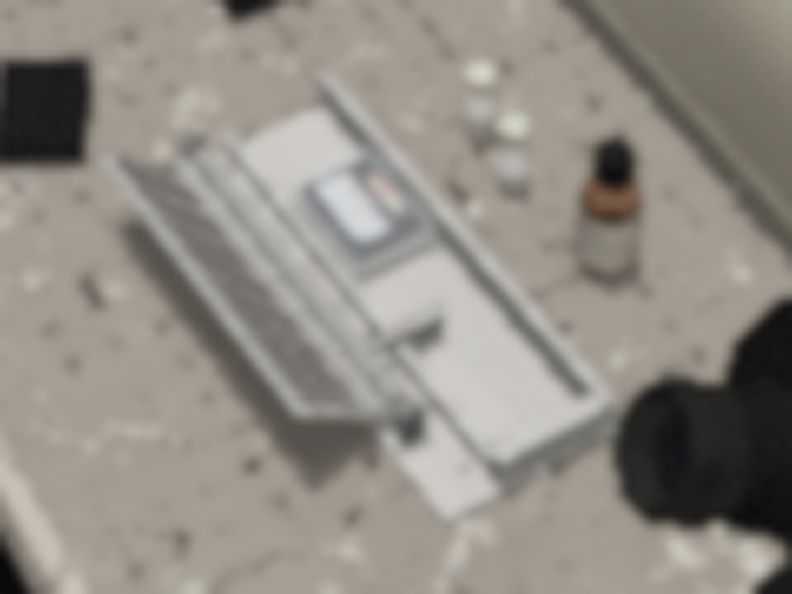

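View pics/c2.png

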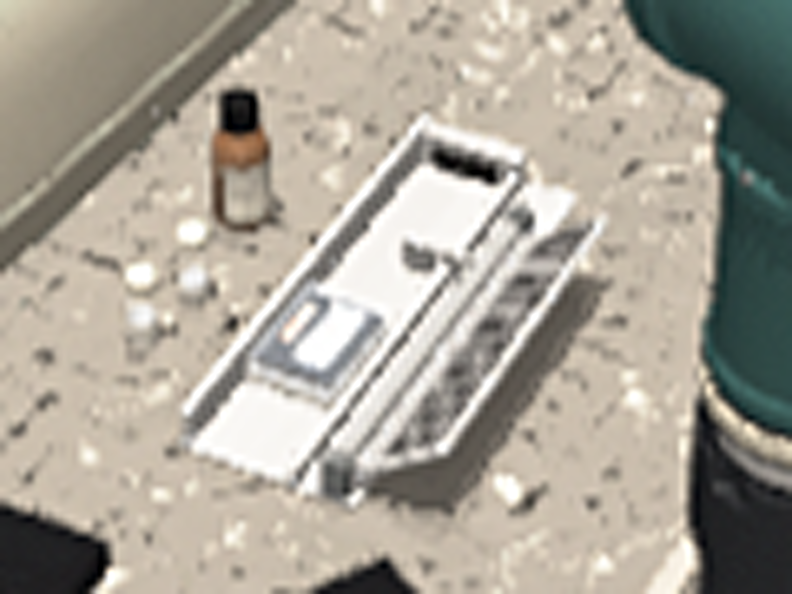

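The crops show the chute clearly: treadle outer corners at c1 (110,158) and (300,412), c2 (445,455) and (600,222). The blade is at c1 (420,332), c2 (425,258). The clear labelled box is at c1 (370,215), c2 (318,340). 

Candidates for the slide_box:
- Clear labelled box in the chute, scene (236,228) / side (228,261). I choose this one: clear, labelled and lying in the chute.
- Black box at scene (187,212).
- Black box at scene (220,190).

Next I triangulate.

```bash
cat > h.py <<'E'
from bench import *
import cv2,numpy as np
np.set_printoptions(precision=4,suppress=True)
def ray(n,uv,T=None):
    i=camera_info(n); T=i["pose"] if T is None else T
    d=np.linalg.inv(i["K"])@[uv[0],uv[1],1]; d=T[:3,:3]@(d*[1,-1,-1])
    return T[:3,3],d/np.linalg.norm(d)
def plane(n,uv,z,T=None):
    o,d=ray(n,uv,T); return o+d*(z-o[2])/d[2]
def tri(a,b):
    o1,d1=ray("scene",a);o2,d2=ray("side",b)
    t=np.linalg.lstsq(np.c_[d1,-d2],o2-o1,rcond=None)[0]
    p,q=o1+t[0]*d1,o2+t[1]*d2; return (p+q)/2,np.linalg.norm(p-q)
def project(n,P,T=None):
    i=camera_info(n);T=i["pose"] if T is None else T
    c=T[:3,:3].T@(np.array(P)-T[:3,3]);c=c*[1,-1,-1];p=i["K"]@c;return p[:2]/p[2]
def wristT(s):
    T=np.eye(4);T[:3,:3]=s["eef_rot"];T[:3,3]=s["tcp_pos"];return T@camera_info("wrist")["tool_from_camera"]
E
python3 - <<'E'
from h import *
A=lambda u,v:(180+u/6.6-.42,195+v/6.6-.42)
B=lambda u,v:(180+u/6.6-.42,210+v/6.6-.42)
P={"tr+":((110,158),(445,455)),"tr-":((300,412),(600,222)),"wall+":((325,76),(186,412)),"wall-":((608,402),(424,118)),"blade":((425,330),(425,258)),
"b1":((365,155),(250,365)),"b2":((305,185),(330,395)),"b3":((437,238),(310,290)),"b4":((365,270),(385,322)),"bottlecap":((615,145),(240,95)),"bottlebase":((607,280),(242,222)),
"v1":((480,70),(140,270)),"v2":((513,122),(190,232)),}
R={}
for k,(a,b) in P.items():
    R[k],e=tri(A(*a),B(*b));print(k,R[k],round(e,4))
d=R["tr+"]-R["tr-"];print(np.linalg.norm(d),np.degrees(np.arctan2(d[1],d[0])))
d=R["wall+"]-R["wall-"];print(np.linalg.norm(d),np.degrees(np.arctan2(d[1],d[0])))
E
```

```text
tr+ [0.4705 0.2667 0.0488] 0.0059
tr- [0.4822 0.0767 0.0485] 0.0004
wall+ [0.6055 0.2856 0.0265] 0.0026
wall- [0.6203 0.0235 0.0277] 0.0003
blade [0.569  0.1138 0.015 ] 0.0043
b1 [0.6017 0.2326 0.0164] 0.0007
b2 [0.5603 0.2285 0.0151] 0.0089
b3 [0.6074 0.1657 0.0133] 0.0003
b4 [0.5633 0.1653 0.0119] 0.0041
bottlecap [0.6807 0.1196 0.0854] 0.0036
bottlebase [ 0.6821  0.1153 -0.0096] 0.0034
v1 [0.6698 0.23   0.0485] 0.0012
v2 [0.6662 0.1902 0.0466] 0.0016
0.19041087879717267 93.53313380468772
0.2624935586362271 93.21815734664935
```

Triangulation agrees with the given sizes: treadle edge z≈49–51 mm, wall top 27 mm, box 66 mm long. The chute origin is ≈(0.585, 0.115) with yaw ≈3.3°, and the box's trailing end is at chute y≈+116 mm. I'll move above the entry for a wrist view.

```bash
cat >> h.py <<'E'
O=np.array([.585,.115,0]);YAW=3.3
def C(yaw=None):
    a=np.radians(YAW if yaw is None else yaw);return np.array([[np.cos(a),-np.sin(a),0],[np.sin(a),np.cos(a),0],[0,0,1]])
def w(p,O=O,yaw=None): return O+C(yaw)@np.array(p)
def goal(p,O=O,yaw=None):
    "shift (cm) and turn in tool axes to TCP at chute point p (m), tool down, tool y along chute x"
    from scipy.spatial.transform import Rotation as R
    s=get_state();E=s["eef_rot"];c=C(yaw)
    G=np.c_[c[:,1],c[:,0],[0,0,-1]]
    print("shift cm",E.T@(w(p,O,yaw)-s["tcp_pos"])*100,"turn",R.from_matrix(E.T@G).as_rotvec())
E
python3 -c "
from h import *
goal([-.038,.10,.20])"
```

```text
shift cm [-42.6718 -15.4291   3.0489] turn [-0.0019  0.001   1.1404]
```

Request:
arm_command --commands '[[[-4.3, -1.5, 0.3], [0, 0, 0.114]], [[-8.6, -3.1, 0.6], [0, 0, 0.228]], [[-12.9, -4.6, 0.9], [0, 0, 0.342]], [[-17.2, -6.2, 1.2], [0, 0, 0.456]], [[-21.5, -7.7, 1.5], [0, 0, 0.57]], [[-25.8, -9.3, 1.8], [0, 0, 0.684]], [[-30.1, -10.8, 2.1], [0, 0, 0.798]], [[-34.4, -12.4, 2.5], [0, 0, 0.912]], [[-38.6, -13.9, 2.8], [0, 0, 1.026]], [[-42.7, -15.4, 3.0], [-0.002, 0.001, 1.14]], [[-42.7, -15.4, 3.0], [-0.002, 0.001, 1.14]]]' --fingers 0

```text
time_s: 1.48
tcp_pos: [0.5432, 0.2108, 0.1997]
eef_rot: [[-0.054, 0.999, -0.001], [0.999, 0.054, 0.001], [0.001, -0.001, -1.0]]
contact_force: [0.2, 0.3, -0.6]
gripper_width: 0.0853
grip_force: 0.0
```

```bash
python3 - <<'E'
from h import *
s=get_state();print(s["time_s"],s["tcp_pos"],s["eef_rot"],s["contact_force"],s["gripper_width"])
im=read_camera("wrist");cv2.imwrite("pics/w1.png",im)
T=wristT(s)
np.savez("w1.npz",T=T)
for n,p in dict(trm=(-.1062,-.036,.051),trp=(-.1062,.16,.051),wallp=(.033,.17,.027),wallm=(.033,-.08,.027),boxT1=(.025,.116,.021),boxT2=(-.025,.116,.021),boxL1=(.025,.05,.021),gate=(-.004,0,.007),stopc=(0,-.08,.025)).items(): print(n,project("wrist",w(p),T))
cv2.imwrite("pics/w1b.png",cv2.resize(im,None,fx=1.56,fy=1.56,interpolation=cv2.INTER_CUBIC))
E
```

```text
1.475 [0.5432 0.2108 0.1997] [[-0.0536  0.9986 -0.0011]
 [ 0.9986  0.0536  0.0006]
 [ 0.0007 -0.001  -1.    ]] [ 0.185   0.3104 -0.6015] 0.08532928355247338
trm [186.2608 295.638 ]
trp [174.9859 119.9808]
wallp [312.6777 109.4381]
wallm [301.6432 314.4772]
boxT1 [301.6036 159.9846]
boxT2 [256.7666 160.1103]
boxL1 [299.0066 215.9898]
gate [272.4059 249.7726]
stopc [275.4855 313.4901]
```

View pics/w1b.png

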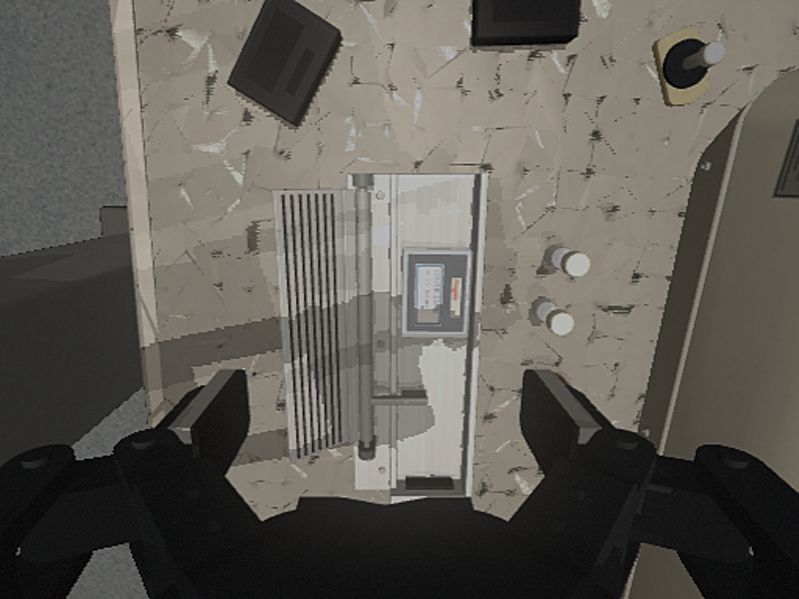

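The wrist view matches the prediction to 1–3 px. It shows the box at (402–472, 248–336), the gate blade at (372–427, 391–403), the treadle outer edge from (275,190) to (292,457), the vials at (572,262) and (560,322), and the black look-alikes at the top. I'll check the pixels in chute coordinates.

```bash
python3 - <<'E'
from h import *
T=np.load("w1.npz")["T"]
for n,u,v,z in [("trp",274,190,.050),("trm",292,458,.050),("wallp in",479,173,.027),("wallp out",487,173,.027),("wall lower out",471,496,.027),("boxTR",472,249,.021),("boxTL",405,248,.021),("boxLR",468,337,.021),("boxLL",402,337,.021),("gate top tip -y",427,404,.024),("gate top tip +y",427,391,.024),("floor entry",440,174,.003),("stop face top",430,478,.025),("bracket+",362,174,.028),("bracket-",367,458,.028),("v1cap",572,262,.045),("v2cap",560,322,.045)]:
    p=plane("wrist",(u/1.5625,v/1.5625),z,T); print(n,p,"chute mm",C().T@(p-O)*1000)
E
```

```text
trp [0.4699 0.2671 0.05  ] chute mm [-106.174   158.4468   50.    ]
trm [0.4816 0.0756 0.05  ] chute mm [-105.5394  -33.3712   50.    ]
wallp in [0.6019 0.285  0.027 ] chute mm [ 26.66   168.7279  27.    ]
wallp out [0.6073 0.2853 0.027 ] chute mm [ 32.0266 168.7119  27.    ]
wall lower out [0.6227 0.0326 0.027 ] chute mm [ 32.9444 -84.3913  27.    ]
boxTR [0.6037 0.233  0.021 ] chute mm [ 25.4986 116.6975  21.    ]
boxTL [0.556  0.2311 0.021 ] chute mm [-22.2989 117.5477  21.    ]
boxLR [0.6076 0.1668 0.021 ] chute mm [25.5855 50.3827 21.    ]
boxLL [0.5582 0.164  0.021 ] chute mm [-23.9793  50.5116  21.    ]
gate top tip -y [0.5809 0.1114 0.024 ] chute mm [-4.3374 -3.3626 24.    ]
gate top tip +y [0.58   0.1224 0.024 ] chute mm [-4.5689  7.6416 24.    ]
floor entry [0.5786 0.2834 0.003 ] chute mm [  3.3048 168.526    3.    ]
stop face top [0.5883 0.0462 0.025 ] chute mm [ -0.6179 -68.8506  25.    ]
bracket+ [0.5236 0.28   0.028 ] chute mm [-51.8098 168.301   28.    ]
bracket- [0.5366 0.0639 0.028 ] chute mm [-51.2875 -48.2609  28.    ]
v1cap [0.6662 0.2312 0.045 ] chute mm [ 87.7883 111.3081  45.    ]
v2cap [0.6647 0.1893 0.045 ] chute mm [83.8457 69.5445 45.    ]
```

```bash
python3 -c "
from h import *
goal([-.039,.135,.045])"
```

```text
shift cm [ 3.5163 -0.168  15.521 ] turn [-0.0013 -0.0018 -0.0014]
```

Request:
arm_command --commands '[[[3.5, -0.2, 2], [-0.001, -0.002, -0.001]], [[3.5, -0.2, 5], [-0.001, -0.002, -0.001]], [[3.5, -0.2, 8], [-0.001, -0.002, -0.001]], [[3.5, -0.2, 11], [-0.001, -0.002, -0.001]], [[3.5, -0.2, 13.5], [-0.001, -0.002, -0.001]], [[3.5, -0.2, 15.5], [-0.001, -0.002, -0.001]], [[3.5, -0.2, 15.5], [-0.001, -0.002, -0.001]]]'

```text
time_s: 2.4
tcp_pos: [0.5355, 0.2489, 0.0443]
eef_rot: [[-0.061, 0.998, -0.003], [0.998, 0.061, -0.001], [-0.001, -0.003, -1.0]]
contact_force: [0.0, 1.3, 0.4]
gripper_width: 0.0855
grip_force: 0.0
```

```bash
python3 - <<'E'
from h import *
s=get_state();print(s["time_s"],s["tcp_pos"],C().T@(s["tcp_pos"]-O)*1000,s["contact_force"],s["moment"])
im=read_camera("wrist");cv2.imwrite("pics/w2.png",im);np.savez("w2.npz",T=wristT(s))
cv2.imwrite("pics/w2b.png",cv2.resize(im,None,fx=1.5625,fy=1.5625,interpolation=cv2.INTER_CUBIC))
goal([-.039,.135,.010])
E
```

```text
2.4 [0.5355 0.2489 0.0443] [-41.7591 136.5391  44.2621] [0.0093 1.3386 0.4468] [0.0076 0.0414 0.0251]
shift cm [-0.1676  0.1438  3.5901] turn [0.0002 0.0003 0.0032]
```

View pics/w2b.png

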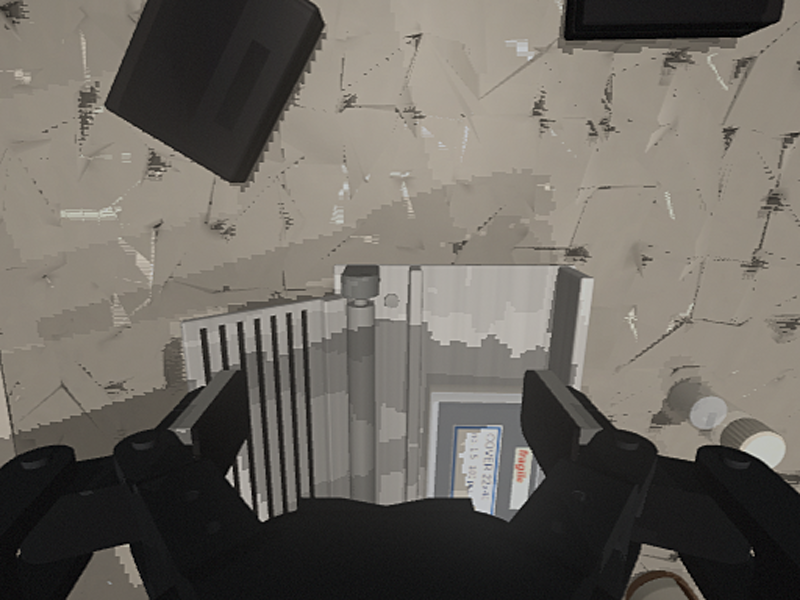

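The fingers frame the chute: the push finger tip is at (545,372), the box's trailing edge at v≈392, and the treadle is under the left finger at (240,372). I'll check the finger geometry against the image.

```bash
python3 - <<'E'
from h import *
T=camera_info("wrist")["tool_from_camera"]
for z in (0,-.013):
  for x in (.011,-.011):
    print(z,x,[project("wrist",(x,y,z),T)*1.5625 for y in (.0427,.057)])
T=np.load("w2.npz")["T"]
for n,u,v,z in [("boxTR",528,393,.021),("boxTL",433,388,.021),("wallp out",592,280,.027),("bracket",361,265,.028)]:
    p=plane("wrist",(u/1.5625,v/1.5625),z,T); print(n,C().T@(p-O)*1000)
E
```

```text
0 0.011 [array([512.8518, 348.4096]), array([555.2948, 348.4492])]
0 -0.011 [array([508.1955, 407.5854]), array([549.1166, 407.6224])]
-0.013 0.011 [array([524.3325, 363.3887]), array([570.5788, 363.4315])]
-0.013 -0.011 [array([518.828 , 427.0778]), array([563.2732, 427.1176])]
boxTR [ 15.3914 119.8976  21.    ]
boxTL [-22.8565 121.862   21.    ]
wallp out [ 32.5908 167.7038  27.    ]
bracket [-50.8968 172.96    28.    ]
```

Request:
arm_command --commands '[[[0, 0.28, 0.5], [0, 0, 0.003]], [[0, 0.28, 1.0], [0, 0, 0.003]], [[0, 0.28, 1.6], [0, 0, 0.003]], [[0, 0.28, 2.2], [0, 0, 0.003]], [[0, 0.28, 2.6], [0, 0, 0.003]], [[0, 0.28, 3.0], [0, 0, 0.003]], [[0, 0.28, 3.0], [0, 0, 0.003]]]'

```text
time_s: 3.32
tcp_pos: [0.5412, 0.2487, 0.0165]
eef_rot: [[-0.056, 0.998, 0.003], [0.998, 0.056, 0.0], [0.0, 0.003, -1.0]]
contact_force: [0.4, 0.4, 3.2]
gripper_width: 0.0851
grip_force: 1.3
```

```bash
python3 - <<'E'
from h import *
s=get_state();print(s["time_s"],C().T@(s["tcp_pos"]-O)*1000,s["contact_force"],s["moment"])
im=read_camera("wrist");cv2.imwrite("pics/w3.png",im)
a=cv2.resize(im,None,fx=1.5625,fy=1.5625,interpolation=cv2.INTER_CUBIC)[180:,100:700]
b=cv2.resize(read_camera("side")[200:300,170:300],(600,460)[:2],interpolation=cv2.INTER_CUBIC)
cv2.imwrite("pics/w3b.png",cv2.resize(np.vstack([a[:300],b[:300]]),None,fx=1,fy=1))
goal([-.039,.137,-.002])
E
```

```text
3.325 [-36.0284 135.9943  16.5325] [0.3898 0.3726 3.1712] [-0.0157  0.0602  0.0536]
shift cm [ 0.1042 -0.3138  1.885 ] turn [ 0.0031 -0.0001 -0.0017]
```

View pics/w3b.png

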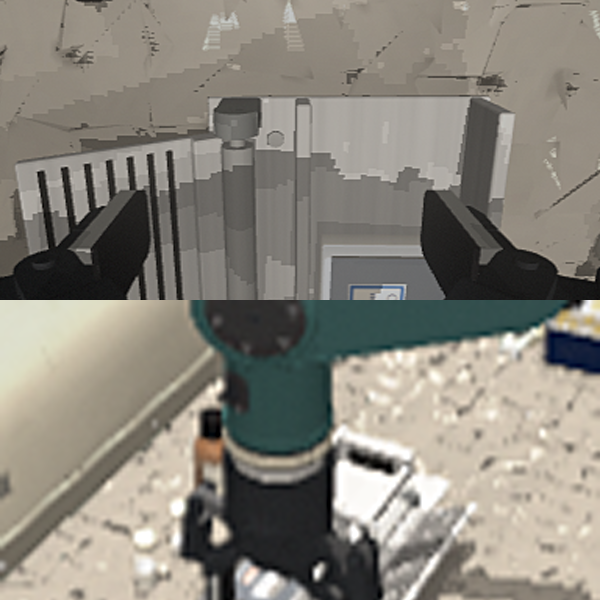

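Contact with the treadle at 3.2 N. The box is clear ahead of the push finger (crop: box edge v≈245, finger at x≈430). The measured pose wobbles, so I'll average it.

```bash
cat >> h.py <<'E'
def avg(n=8):
    L=[]
    for i in range(n):
        read_camera("side");s=get_state();L.append(np.r_[C().T@(s["tcp_pos"]-O)*1000,s["contact_force"],s["moment"],s["eef_rot"][:,2]*1000, s["eef_rot"][0,0]*1000])
    print(s["time_s"],"mean",np.mean(L,0).round(2),"\nstd",np.std(L,0).round(2))
E
python3 -c "
from h import *
avg()"
```

```text
3.825 mean [  -36.02   135.97    16.73     0.73    -0.12     2.83     0.01     0.01
    -0.01     2.93     0.26 -1000.     -55.97] 
std [0.06 0.01 0.11 0.67 0.25 0.3  0.02 0.07 0.03 0.13 0.03 0.   0.02]
```

Request:
arm_command --commands '[[[0.1, -0.3, 0.4], [0, 0, -0.002]], [[0.1, -0.3, 0.8], [0, 0, -0.002]], [[0.1, -0.3, 1.2], [0, 0, -0.002]], [[0.1, -0.3, 1.6], [0, 0, -0.002]], [[0.1, -0.3, 1.9], [0, 0, -0.002]], [[0.1, -0.3, 1.9], [0, 0, -0.002]], [[0.1, -0.3, 1.9], [0, 0, -0.002]]]'

```text
time_s: 4.7
tcp_pos: [0.5386, 0.2496, -0.0019]
eef_rot: [[-0.058, 0.998, 0.004], [0.998, 0.058, 0.001], [0.0, 0.004, -1.0]]
contact_force: [4.6, -0.6, 5.7]
gripper_width: 0.0853
grip_force: 3.0
```

```bash
python3 - <<'E'
from h import *
avg(4);s=get_state()
im=read_camera("wrist");np.savez("w4.npz",T=wristT(s))
a=cv2.resize(im,None,fx=1.5625,fy=1.5625,interpolation=cv2.INTER_CUBIC)[200:550,100:700]
b=cv2.resize(read_camera("scene")[205:275,190:290],None,fx=3.5,fy=3.5,interpolation=cv2.INTER_CUBIC)
b=np.pad(b,((0,0),(0,250),(0,0)))
cv2.imwrite("pics/w4b.png",np.vstack([a,b]))
goal([-.039,.137,-.002])
E
```

```text
4.9 mean [ -38.56  137.09   -1.91    3.62   -1.62    6.16   -0.23   -0.35    0.1
    3.7     0.62 -999.99  -57.86] 
std [0.   0.   0.01 0.42 0.3  0.44 0.02 0.02 0.02 0.01 0.01 0.   0.02]
shift cm [-0.0075 -0.0448  0.0099] turn [ 0.0038 -0.0003  0.0003]
```

View pics/w4b.png

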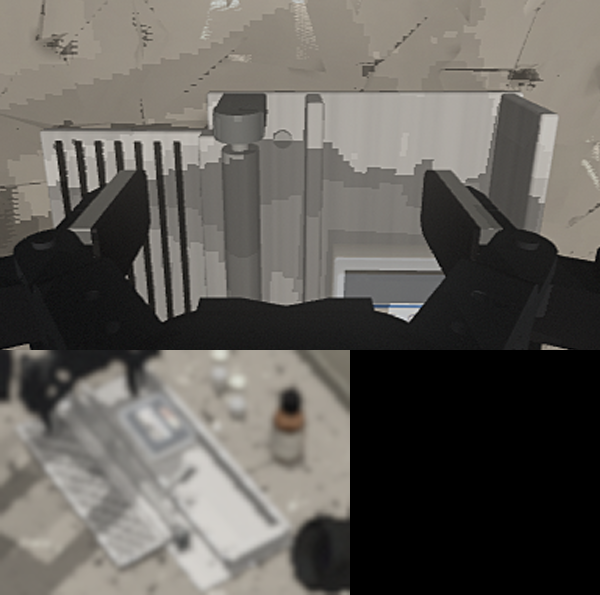

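The treadle now appears level, with its end edge running from crop (42,131) to (205,130). The box's trailing edge is at crop v≈257, and the blade in the scene inset is lifted and thin at (183,475). I'll quantify the angle.

```bash
python3 - <<'E'
from h import *
T=np.load("w4.npz")["T"]
o=C().T@(T[:3,3]-O)
for n,u,v in [("outer",142,332),("inner",302,331)]:
  for yy in (.158,.160):
    d=C().T@ray("wrist",(u/1.5625,v/1.5625),T)[1]
    print(n,yy,(o+d*(yy-o[1])/d[1])*1000)
for n,u,v,z in [("box",470,457,.021),("boxL",437,457,.021),("walltop",655,312,.027),("floor entry",500,293,.003),("brk",340,295,.028)]:
    print(n,(C().T@(plane("wrist",(u/1.5625,v/1.5625),z,T)-O))*1000)
E
```

```text
outer 0.158 [-113.0093  158.       10.3226]
outer 0.16 [-109.703   160.       16.2397]
inner 0.158 [-64.4773 158.       9.3625]
inner 0.16 [-63.3576 160.      15.3228]
box [-13.2066 121.672   21.    ]
boxL [-23.2217 121.684   21.    ]
walltop [ 32.1722 169.1999  27.    ]
floor entry [ -2.7341 168.4751   3.    ]
brk [-50.7194 174.0434  28.    ]
```

Level, so about 0.65 rad. I'll press 2 mm more for margin, then push.

Request:
arm_command --commands '[[[0, 0, 0.1], [0, 0, 0]], [[0, 0, 0.2], [0, 0, 0]], [[-0.3, 0, 0.2], [0, 0, 0]], [[-0.6, 0, 0.2], [0, 0, 0]], [[-1.0, 0, 0.2], [0, 0, 0]], [[-1.4, 0, 0.2], [0, 0, 0]], [[-1.8, 0, 0.2], [0, 0, 0]], [[-2.2, 0, 0.2], [0, 0, 0]], [[-2.6, 0, 0.2], [0, 0, 0]], [[-3.0, 0, 0.2], [0, 0, 0]], [[-3.4, 0, 0.2], [0, 0, 0]], [[-3.8, 0, 0.2], [0, 0, 0]], [[-4.2, 0, 0.2], [0, 0, 0]], [[-4.6, 0, 0.2], [0, 0, 0]], [[-5.0, 0, 0.2], [0, 0, 0]], [[-5.0, 0, 0.2], [0, 0, 0]]]'

```text
time_s: 7.0
tcp_pos: [0.5391, 0.2013, -0.0049]
eef_rot: [[-0.057, 0.998, -0.002], [0.998, 0.057, 0.003], [0.004, -0.001, -1.0]]
contact_force: [0.2, 3.4, 5.6]
gripper_width: 0.0854
grip_force: 2.8
```

```bash
python3 - <<'E'
from h import *
avg(3);s=get_state()
im=read_camera("wrist");np.savez("w5.npz",T=wristT(s))
a=cv2.resize(im,None,fx=1.5625,fy=1.5625,interpolation=cv2.INTER_CUBIC)[100:450,100:700]
b=cv2.resize(read_camera("scene")[205:275,190:290],None,fx=3.5,fy=3.5,interpolation=cv2.INTER_CUBIC)
c=cv2.resize(read_camera("side")[215:285,190:261],None,fx=3.5,fy=3.5,interpolation=cv2.INTER_CUBIC)
b=np.hstack([b,c]);b=np.pad(b,((0,0),(0,600-b.shape[1]),(0,0))) if b.shape[1]<600 else b[:,:600]
cv2.imwrite("pics/w5b.png",np.vstack([a,b]))
E
```

```text
7.15 mean [ -40.88   88.83   -4.92   -0.89    3.14    5.52    0.47    0.26   -0.11
   -1.52    3.33 -999.99  -57.54] 
std [0.02 0.01 0.02 0.35 0.39 0.25 0.03 0.01 0.02 0.03 0.04 0.   0.01]
```

View pics/w5b.png

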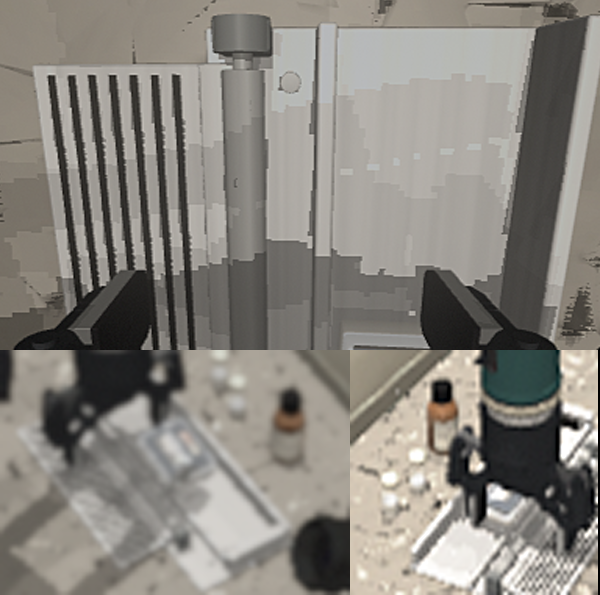

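The box is moving with the finger; its trailing edge is at crop (370,333). The gate inset shows the blade still lifted ahead of it. I'll check the angle before passing under.

```bash
python3 - <<'E'
from h import *
T=np.load("w5.npz")["T"]
o=C().T@(T[:3,3]-O)
for n,u,v in [("outer",135,168),("inner",302,167)]:
    d=C().T@ray("wrist",(u/1.5625,v/1.5625),T)[1]
    for yy in (.158,.160): print(n,(o+d*(yy-o[1])/d[1])*1000)
for n,u,v,z in [("box",480,434,.021),("boxL",445,434,.021),("walltop",700,120,.027),("entry",500,128,.003),("tr",200,168,.011)]:
    print(n,(C().T@(plane("wrist",(u/1.5625,v/1.5625),z,T)-O))*1000)
E
```

```text
outer [-117.2305  158.       -4.5953]
outer [-152.5781  160.      -71.2582]
inner [-64.6415 158.       5.8594]
inner [-75.544  160.     -55.9437]
box [-13.5535  83.0677  21.    ]
boxL [-23.7366  83.0495  21.    ]
walltop [ 31.3036 167.7853  27.    ]
entry [ -8.9647 168.6605   3.    ]
tr [-91.3575 157.5485  11.    ]
```

Request:
arm_command --commands '[[[-0.4, 0.1, 0], [0, 0, 0]], [[-0.8, 0.2, 0], [0, 0, 0]], [[-1.2, 0.25, 0], [0, 0, 0]], [[-1.6, 0.25, 0], [0, 0, 0]], [[-2.0, 0.25, 0], [0, 0, 0]], [[-2.4, 0.25, 0], [0, 0, 0]], [[-2.8, 0.25, 0], [0, 0, 0]], [[-3.2, 0.25, 0], [0, 0, 0]], [[-3.6, 0.25, 0], [0, 0, 0]], [[-4.0, 0.25, 0], [0, 0, 0]], [[-4.4, 0.25, 0], [0, 0, 0]], [[-4.8, 0.25, 0], [0, 0, 0]], [[-5.2, 0.25, 0], [0, 0, 0]], [[-5.6, 0.25, 0], [0, 0, 0]], [[-6.0, 0.25, 0], [0, 0, 0]], [[-6.4, 0.25, 0], [0, 0, 0]], [[-6.8, 0.25, 0], [0, 0, 0]], [[-7.2, 0.25, 0], [0, 0, 0]], [[-7.6, 0.25, 0], [0, 0, 0]], [[-7.6, 0.25, 0], [0, 0, 0]]]'

```text
time_s: 9.8
tcp_pos: [0.5454, 0.1259, -0.0052]
eef_rot: [[-0.057, 0.998, -0.003], [0.998, 0.057, 0.004], [0.004, -0.003, -1.0]]
contact_force: [-1.0, 4.3, 5.8]
gripper_width: 0.0853
grip_force: 2.8
```

```bash
python3 - <<'E'
from h import *
avg(3)
E
```

```text
9.95 mean [ -38.86   13.15   -5.28   -0.92    3.6     5.43    0.58    0.44   -0.14
   -2.92    3.95 -999.99  -57.4 ] 
std [0.01 0.01 0.01 0.19 0.3  0.39 0.03 0.03 0.03 0.01 0.05 0.   0.02]
```

Request:
arm_command --commands '[[[-0.2, 0, 0], [0, 0, 0]], [[-0.4, 0, 0], [0, 0, 0]], [[-0.6, 0, 0], [0, 0, 0]], [[-0.8, 0, 0], [0, 0, 0]], [[-1.0, 0, 0], [0, 0, 0]], [[-1.2, 0, 0], [0, 0, 0]], [[-1.3, 0, 0], [0, 0, 0]], [[-1.3, 0, 0], [0, 0, 0]]]'

```text
time_s: 10.95
tcp_pos: [0.5462, 0.1132, -0.0053]
eef_rot: [[-0.057, 0.998, -0.003], [0.998, 0.057, 0.004], [0.005, -0.003, -1.0]]
contact_force: [-0.9, 4.3, 5.8]
gripper_width: 0.0856
grip_force: 2.9
```

Request:
arm_command --commands '[[[-0.1, 0, 0], [0, 0, 0]], [[-0.2, 0, 0], [0, 0, 0]], [[-0.2, 0, 0], [0, 0, 0]]]'

```text
time_s: 11.32
tcp_pos: [0.5463, 0.1113, -0.0053]
eef_rot: [[-0.057, 0.998, -0.003], [0.998, 0.057, 0.005], [0.005, -0.003, -1.0]]
contact_force: [-1.9, 3.9, 5.1]
gripper_width: 0.0856
grip_force: 3.0
```

Request:
arm_command --commands '[[[-0.1, 0, 0], [0, 0, 0]], [[-0.2, 0, 0], [0, 0, 0]], [[-0.2, 0, 0], [0, 0, 0]]]'

```text
time_s: 11.7
tcp_pos: [0.5464, 0.1093, -0.0053]
eef_rot: [[-0.058, 0.998, -0.003], [0.998, 0.058, 0.005], [0.005, -0.003, -1.0]]
contact_force: [-2.3, 4.2, 5.7]
gripper_width: 0.0856
grip_force: 3.0
```

Request:
arm_command --commands '[[[-0.1, 0, 0], [0, 0, 0]], [[-0.2, 0, 0], [0, 0, 0]], [[-0.2, 0, 0], [0, 0, 0]]]'

```text
time_s: 12.08
tcp_pos: [0.5465, 0.1085, -0.0053]
eef_rot: [[-0.058, 0.998, -0.003], [0.998, 0.058, 0.007], [0.007, -0.003, -1.0]]
contact_force: [-0.9, 7.3, 5.1]
gripper_width: 0.0856
grip_force: 4.8
```

Request:
arm_command --commands '[[[-0.1, 0, 0], [0, 0, 0]], [[-0.2, 0, 0], [0, 0, 0]], [[-0.2, 0, 0], [0, 0, 0]], [[-0.2, 0, 0], [0, 0, 0]]]'

```text
time_s: 12.58
tcp_pos: [0.5465, 0.1084, -0.0052]
eef_rot: [[-0.059, 0.998, -0.003], [0.998, 0.059, 0.01], [0.01, -0.002, -1.0]]
contact_force: [-2.2, 12.3, 5.1]
gripper_width: 0.0854
grip_force: 7.2
```

```bash
python3 - <<'E'
from h import *
avg(3)
a=cv2.resize(read_camera("scene")[205:275,190:290],None,fx=6,fy=6,interpolation=cv2.INTER_CUBIC);cv2.imwrite("pics/s6.png",a)
b=cv2.resize(read_camera("wrist"),None,fx=1.5625,fy=1.5625);cv2.imwrite("pics/w6.png",b)
E
```

```text
12.725 mean [ -38.85   -4.31   -5.23   -1.12   12.05    5.5     1.89    0.45    0.23
   -2.93   10.   -999.95  -59.12] 
std [0.01 0.   0.01 0.62 0.29 0.45 0.02 0.05 0.01 0.02 0.   0.   0.03]
```

Firm stop at 12 N, with the position matching home. I'll back off a few mm, then lift slowly.

Request:
arm_command --commands '[[[0.3, 0, 0], [0, 0, 0]], [[0.6, 0, 0], [0, 0, 0]], [[0.8, 0, 0], [0, 0, 0]], [[0.8, 0, 0], [0, 0, 0]], [[0.8, 0, -0.4], [0, 0, 0]], [[0.8, 0, -0.8], [0, 0, 0]], [[0.8, 0, -1.2], [0, 0, 0]], [[0.8, 0, -1.6], [0, 0, 0]], [[0.8, 0, -2.0], [0, 0, 0]], [[0.8, 0, -2.4], [0, 0, 0]], [[0.8, 0, -2.8], [0, 0, 0]], [[0.8, 0, -3.2], [0, 0, 0]], [[0.8, 0, -3.6], [0, 0, 0]], [[0.8, 0, -4.0], [0, 0, 0]], [[0.8, 0, -5], [0, 0, 0]], [[0.8, 0, -7], [0, 0, 0]], [[0.8, 0, -10], [0, 0, 0]], [[0.8, 0, -13], [0, 0, 0]], [[0.8, 0, -16], [0, 0, 0]], [[0.8, 0, -16], [0, 0, 0]]]'

```text
time_s: 15.32
tcp_pos: [0.55, 0.111, 0.1594]
eef_rot: [[-0.058, 0.998, 0.01], [0.998, 0.058, 0.001], [0.0, 0.01, -1.0]]
contact_force: [0.7, -0.9, 0.6]
gripper_width: 0.0854
grip_force: 0.0
```

Request:
arm_command --commands '[[[3, 0, 0], [0, 0, 0]], [[6, 0, 0], [0, 0, 0]], [[9, 0, 0], [0, 0, 0]], [[9, 0, 0], [0, 0, 0]]]'

```text
time_s: 15.82
tcp_pos: [0.5418, 0.2022, 0.1538]
eef_rot: [[-0.061, 0.998, -0.001], [0.998, 0.061, -0.0], [-0.0, -0.001, -1.0]]
contact_force: [0.2, -0.1, 0.2]
gripper_width: 0.0855
grip_force: 0.0
```

```bash
python3 - <<'E'
from h import *
avg(3);s=get_state();im=read_camera("wrist");np.savez("w7.npz",T=wristT(s))
a=cv2.resize(im,None,fx=1.5625,fy=1.5625,interpolation=cv2.INTER_CUBIC);cv2.imwrite("pics/w7.png",a)
E
```

```text
15.975 mean [  -37.7     87.72   154.22    -0.23     0.19    -0.1      0.01     0.02
     0.01     0.24    -1.11 -1000.     -58.6 ] 
std [0.17 0.44 0.21 0.27 0.18 0.26 0.03 0.02 0.02 0.34 0.08 0.   0.8 ]
```

View pics/w7.png

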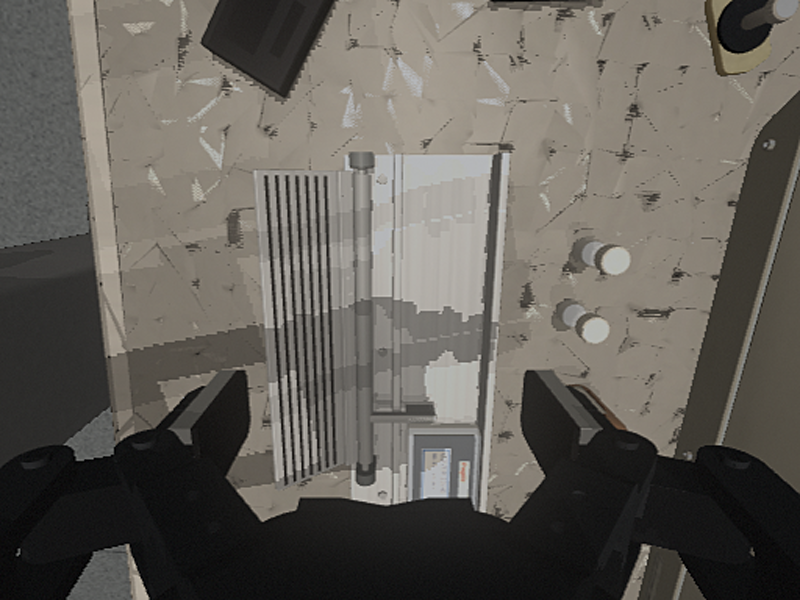

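The gate is closed (blade at (372–435, 402–420)) with the box behind it, trailing edge at v≈427. The vials are upright and unmoved. I'll check the distances, then hand in.

```bash
python3 - <<'E'
from h import *
T=np.load("w7.npz")["T"]
for n,u,v,z in [("boxR",478,428,.021),("boxL",409,427,.021),("gate+",432,403,.024),("gate-",435,416,.024),("entry",450,154,.003),("trp",255,171,.051),("trm",277,487,.051)]:
    print(n,(C().T@(plane("wrist",(u/1.5625,v/1.5625),z,T)-O))*1000)
E
```

```text
boxR [ 25.9865 -10.4153  21.    ]
boxL [-21.1896  -9.6871  21.    ]
gate+ [-6.3345  9.9364 24.    ]
gate- [-4.0516  0.3355 24.    ]
entry [  2.4749 168.7864   3.    ]
trp [-105.8517  157.5933   51.    ]
trm [-105.9708  -34.6245   51.    ]
```

```bash
python3 -c "
from bench import *
print(close_job())"
```

```text
the job is handed in; nothing more can be done
None
```

The slide box went under the held-open gate to a firm 12 N stop at the home position. The gate then closed behind it, the vials stood where they were, and the job was handed in at about 16 s of the 48 s allowed, with the result not yet reported.

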